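# One cassette from the hand-cranked feeder

### The arm

A 6-joint arm with a two-finger parallel gripper is mounted at the origin on the work surface. World frame = base frame: x ahead of the robot, y to its left, z up, the work surface at z = 0. Lengths are in m, angles in degrees, forces in N, time in s.
With the tool pointing down it reaches from about 0.3 to 0.75 m from the base axis. Payload 8.5 kg.
Tool frame: the origin (TCP) lies between the finger pads; the fingertips stand env.finger_overhang ahead of it and the grasp point (between the pads) lies 2 mm behind it (env.finger_overhang is the distance from the TCP to the fingertips, in m); z points along the fingers, y is the line along which they close (so a half turn about z gives the same grasp; the last joint's range is limited). The gripper opens to 85 mm and grips with 20 to 120 N. Pads are 22 mm wide; open, the fingers measure 114 mm over their backs; the gripper's body (76 mm by 85 mm) begins 54 mm behind the grasp point. The pads swing forward as they close: fully open they stand 13 mm farther back than shut.
Start: joints at [53.898, 21.807, 74.336, -0, 83.858, -12.336], TCP at [0.222, 0.503, 0.248] pointing down, gripper open.
Joint ranges: [-178.18, 178.18], [-50.72, 133.34], [12.68, 142.11], [-81.47, 261.47], [9.98, 163.14], [-165.26, 165.26]. Speed limits (degrees/s): [136.94, 136.94, 180, 180, 180, 180].

### API

Orientations are given as a 3x3 rotation matrix whose columns are the frame's x, y, z axes.
In Python, from rig import env gives the robot as it stands. The module is installed in compiled form; this text tells all that it offers.
- The arm moves only by the tool jog_arm, never from a script. Its arguments are lists of equal length, an entry for each row: "hand": the finger opening in m, from 0 to 0.0854; "travel": the shift along the world's x, y, z in m, a list of three; "yaw": the turn about the world's z in rad. A call has exactly 5 rows; each row shifts and turns the commanded pose from where the row before left it; what a row does not reach is not made up. A row lasts 1/8 s, in which the tool goes at most 62.5 mm and 10.7 degrees, less where a joint would pass 70% of its speed; a pose out of reach is approached as far as the arm can. A call is refused whole if a number of a shift passes 0.0625 or a number of a turn 0.188, either way. A call with a gripper value outside its range is refused whole. The fingers move at their own pace and stop on an object; "grip_force" is the grip in N (left out, the last holds). Time passes only in rows, so rows that do not move let the fingers close, or fill a call up. It gives the time, the measured TCP pose, the force, the opening and the grip force at its end, in the units of the state.
- env.observe(): the state, without advancing time (a new reading comes with each control period).
- env.get_image(name): name is "scene" or "side" or "wrist"; returns the picture (400x640x3 uint8, red, green, blue); there is no depth.
- env.calibration(name): a dict with "fx", "fy", "cx", "cy" (pixels), "position" and "rotation" of the camera in the world; the wrist camera has in their place "hand_eye" (4x4, takes a point from camera to tool coordinates, whose origin is the TCP and whose axes are the flange's). Camera axes: x right, y down, z forward; pixel columns grow to the right and rows downward; lengths in m; the calibration is good to about 2 mm. A picture is of the moment at which its call begins: read the wrist's pose just before it. calibration takes no time and is no camera call.
- env.close_job(): hands the job in; it is judged then, once.
The state is a dict: "time_s": time; "q": joint angles; "qvel": joint speeds; "joint_efforts": joint torques, N m; "position": TCP position; "tool_rot": TCP orientation; "ft_force": force on the tool from outside, world axes, zero at the start; "wrist_torque": the same for the moment, N m; "grip_width": finger opening in m; "gripper_force": force on a finger pad.
Only numpy, scipy, OpenCV 4.12 (cv2) and the standard library are available. Lean on these libraries where they do the work, as an engineer would, in place of code of your own. Each camera call takes 0.05 s, during which the arm holds its last target. There are 200 camera calls.

### The job

Dispense one tissue cassette from the hand-cranked cassette feeder: take its upright crank knob and turn the flywheel anticlockwise (seen from above) through exactly one full revolution, so that the pusher slides the lowest cassette out onto the delivery tray and goes back. Stop with the crank knob back at the steel pointer on the housing, neither short of it nor past it, and let go.

Things in the scene. Friction and masses are not known exactly. Their poses are not given: they have to be found in the camera images.
- handwheel (a joint): flywheel: level metal disc, 140 mm diameter, top face 97 mm above the table, vertical axis through the feeder's origin. Value in rad: 0 with the knob at the steel pointer (home), growing anticlockwise from above; one revolution is 6.283. Starts within 0.1 of 0; it cannot go below -0.3, and nothing stops it at one turn. Light friction (2 to 3 N at the knob) keeps it where it is left.
- crank_knob (a point): centre, half-way up, of the flywheel's upright black crank knob: cylinder 24 mm in diameter, 98 to 148 mm above the table (this point 123), 55 mm from the axis. It spins freely on its pin, so it can be held at a constant gripper orientation all round. Nothing else of the feeder is higher than 107 mm (hub cap 32 mm wide: 105; steel pointer: 97).
- feeder: fixed cassette feeder; origin on the table under the flywheel's axis, z up. White housing 180 (x) by 140 mm (y); steel pointer on its -x edge, so at home the knob is 55 mm along -x from the axis. On the +y side a magazine (70 mm high, centre at y 120) with stacked cassettes, then the tray (floor 20 mm high, end at y 226). The pusher goes 50 mm along +y and back in one turn.
- cassette (a point): centre of the lowest white cassette of the stack, 40 (x) by 28 (y) by 8 mm. At the start it lies in the magazine 120 mm along the feeder's +y from the axis, 24 mm high; once pushed out onto the tray it lies about 163 mm from the axis.

How it is judged:
By the outcome, as a careful person would: the job done as asked, in the order asked, and still so for the second after the job is handed in, with the robot touching nothing.
It also fails if it takes over 45 s, if anything falls off the work surface, if the arm or the gripper's body presses on something with over 40 N, if the wrist force passes 120 N, or if a joint passes its speed limit or range.

## Working session

There is one attempt and no reset: what is moved stays moved. The work goes in short steps, Python scripts to look and compute and a tool call to move; the robot and the scene stay as the last step left them, time stands still between calls to the robot, and variables do not carry over. Pictures are saved under pics/ and viewed, at most 10 in all, crops included, and the job is handed in when it is done.

Besides the shell and the picture viewer there is one more tool, called after "Request:" by a JSON object that holds its "fn" and its "kwargs", one argument or row to a line. jog_arm: Moves the arm, as the interface text tells. Its arguments: {"type":"object","properties":{"hand":{"type":"array"},"travel":{"type":"array"},"yaw":{"type":"array"},"grip_force":{"type":"number"}},"required":["hand","travel","yaw"]}

```bash
mkdir -p pics
cat > h.py <<'E'
import numpy as np, cv2
from rig import env
def snap(n,f):
    im=env.get_image(n); cv2.imwrite('pics/'+f,im[:,:,::-1]); return im
def ray(n,u,v,z,st=None):
    c=env.calibration(n); d=np.array([(u-c['cx'])/c['fx'],(v-c['cy'])/c['fy'],1])
    if n=='wrist':
        H=np.array(c['hand_eye']); R=np.array(st['tool_rot']); p=np.array(st['position'])+R@H[:3,3]; d=R@H[:3,:3]@d
    else: p=np.array(c['position']); d=np.array(c['rotation'])@d
    return p+d*(z-p[2])/d[2]
E
python3 - <<'E'
from h import *
s=env.observe(); print(s['position'],s['tool_rot'],env.finger_overhang,s['time_s'])
for n in('scene','side','wrist'): print(n,env.calibration(n))
a=snap('scene','a.png');b=snap('side','b.png')
E
```

```text
[0.22148639 0.50311223 0.24771394] [[-9.15179848e-01  4.03044793e-01 -8.60866994e-04]
 [ 4.03045599e-01  9.15179103e-01 -1.20615989e-03]
 [ 3.01711021e-04 -1.45082188e-03 -9.99998902e-01]] 0.017 0.0
scene {'fx': 414.49585878576454, 'fy': 414.49585878576454, 'cx': 320.07700884495597, 'cy': 196.75126326902702, 'position': array([ 1.00624665, -0.07117241,  0.53264913]), 'rotation': array([[ 0.21387936,  0.64016623, -0.73786369],
       [ 0.97659861, -0.15759952,  0.14634735],
       [-0.02260034, -0.75189733, -0.65889273]])}
side {'fx': 439.884126909301, 'fy': 439.884126909301, 'cx': 325.84116935397617, 'cy': 197.35080944084748, 'position': array([0.43009472, 0.61290115, 0.43601567]), 'rotation': array([[-9.80310049e-01, -9.85246191e-02,  1.71128922e-01],
       [-1.97464027e-01,  4.90916117e-01, -8.48533632e-01],
       [-4.08493251e-04, -8.65617852e-01, -5.00705070e-01]])}
wrist {'fx': 350.84205664598346, 'fy': 350.84205664598346, 'cx': 329.60677831198217, 'cy': 196.33249310520318, 'hand_eye': array([[ 4.40236055e-06, -9.63725822e-01, -2.66894250e-01,
         6.66315570e-02],
       [ 9.99999844e-01,  1.53506132e-04, -5.37799010e-04,
         7.35677487e-04],
       [ 5.59260697e-04, -2.66894206e-01,  9.63725672e-01,
        -1.25850332e-01],
       [ 0.00000000e+00,  0.00000000e+00,  0.00000000e+00,
         1.00000000e+00]])}
```

View pics/a.png

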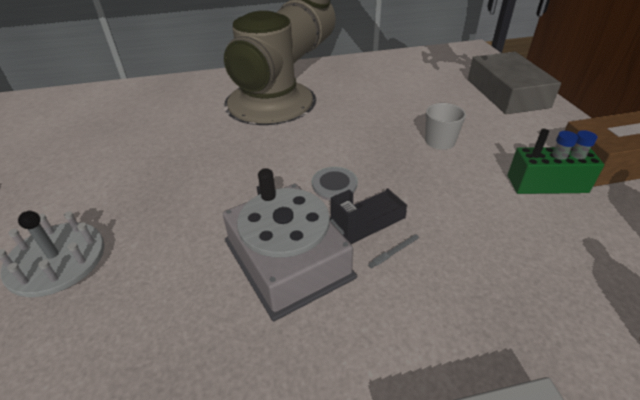

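View pics/b.png

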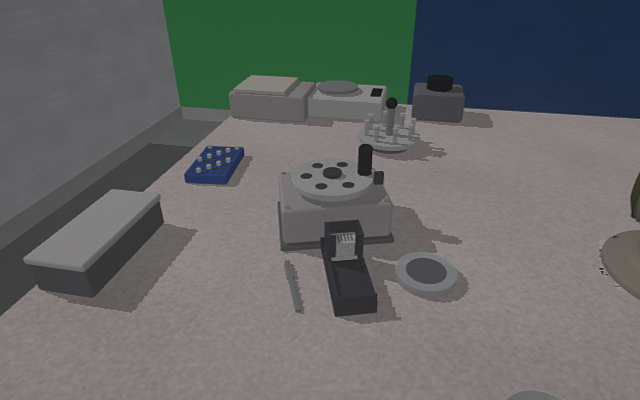

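Scene view: feeder hub at about (283,214), knob from (266,173) to (266,198), and the tray pointing right. Side view: hub (332,172), knob from (365,149) to (365,174), with the steel pointer just behind it at (379,178).

Run:
```python
from h import *
hub=[ray('scene',283,213,.105),ray('side',332,172,.105)]
kn=[ray('scene',266,173,.148),ray('side',365,148,.148)]
km=[ray('scene',266,185,.123),ray('side',365,161,.123)]
for x in(hub,kn,km): print(np.round(x,4))
# tray end corners top approx
print([ray('side',u,v,.03).round(3) for u,v in((331,308),(375,300))], ray('scene',397,205,.03).round(3))
h=np.mean(hub,0);k=np.mean(kn+km,0);d=(k-h)[:2];print(np.hypot(*d),np.degrees(np.arctan2(-d[1],-d[0])))
```

```text
[[ 0.5502 -0.0383  0.105 ]
 [ 0.5498 -0.0329  0.105 ]]
[[ 0.5026 -0.0536  0.148 ]
 [ 0.4978 -0.0444  0.148 ]]
[[ 0.5002 -0.0561  0.123 ]
 [ 0.4972 -0.0483  0.123 ]]
[array([0.506, 0.202, 0.03 ]), array([0.452, 0.176, 0.03 ])] [0.498 0.169 0.03 ]
0.05274364864244093 16.534416062062462
```

Request:
{"fn": "jog_arm", "kwargs": {
  "hand": [0.085, 0.085, 0.085, 0.085, 0.085],
  "travel": [
    [0.03, -0.053, 0.003],
    [0.03, -0.053, 0.003],
    [0.03, -0.053, 0.003],
    [0.03, -0.053, 0.003],
    [0.03, -0.053, 0.003]
  ],
  "yaw": [0.07, 0.07, 0.07, 0.07, 0.07]
}}

```text
time_s: 0.72
position: [0.3722, 0.2365, 0.2633]
tool_rot: [[-0.998, 0.062, -0.0], [0.062, 0.998, -0.0], [0.0, -0.0, -1.0]]
ft_force: [1.1, 0.4, -0.7]
grip_width: 0.085
gripper_force: 0.0
```

Request:
{"fn": "jog_arm", "kwargs": {
  "hand": [0.085, 0.085, 0.085, 0.085, 0.085],
  "travel": [
    [0.03, -0.053, 0.003],
    [0.03, -0.053, 0.003],
    [0.03, -0.053, 0.003],
    [0.03, -0.053, 0.003],
    [0, 0, 0]
  ],
  "yaw": [0.07, 0.07, 0.07, 0.07, 0.07]
}}

```text
time_s: 1.35
position: [0.4931, 0.023, 0.2746]
tool_rot: [[-0.96, -0.279, -0.001], [-0.279, 0.96, -0.0], [0.001, -0.0, -1.0]]
ft_force: [-0.6, -0.2, -0.8]
grip_width: 0.0851
gripper_force: 0.0
```

Run:
```python
from h import *
s=env.observe(); print(s['position'],s['tool_rot'],s['q'],s['time_s'])
snap('wrist','c.png')
```

```text
[0.49309103 0.02296251 0.27463497] [[-9.60348141e-01 -2.78802615e-01 -7.41518088e-04]
 [-2.78802454e-01  9.60348423e-01 -3.13375212e-04]
 [ 7.99485555e-04 -9.42122394e-05 -9.99999676e-01]] [-1.10913885e+01  1.50351973e+01  8.00483059e+01 -2.58932226e-02
  8.49547355e+01 -1.17277855e+02] 1.35
```

View pics/c.png

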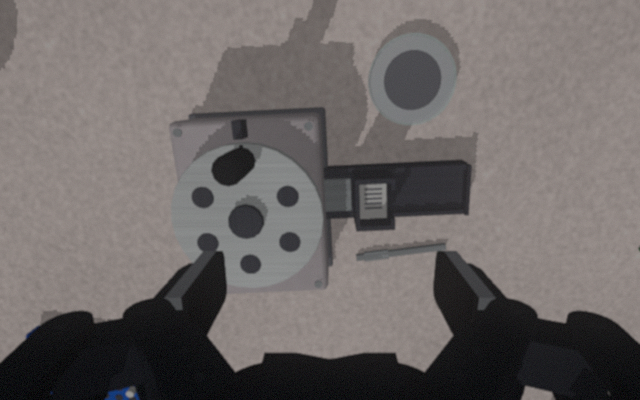

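The wrist view shows the flywheel centred near (248,217), hub cap (247,221), knob top near (226,172), pointer block near (240,129), and the tray to the right up to (469,188). I'll look at a crop to get the positions and yaw.

```bash
cat > m.py <<'E'
from h import *
s=env.observe(); im=cv2.imread('pics/c.png')
c=im[100:300,160:480]; cv2.imwrite('pics/d.png',cv2.resize(c,None,fx=2.5,fy=2.5,interpolation=cv2.INTER_CUBIC))
E
python3 - <<'E'
from m import *
g=cv2.cvtColor(im,cv2.COLOR_BGR2GRAY)
n,l,st,ce=cv2.connectedComponentsWithStats((g<60).astype('uint8'))
for i in range(1,n):
    if st[i,4]>60: print(st[i],ce[i].round(1))
E
```

```text
[ 221  108  250  142 6579] [400.4 185.6]
[232 119  16  20 254] [239.4 128.9]
[ 212  145   43   40 1118] [232.9 165.7]
[278 187  20  19 294] [287.3 195.9]
[193 188  20  19 293] [202.4 196.9]
[229 205  34  32 855] [245.8 220.5]
[281 233  18  18 251] [289.5 241.5]
[198 234  20  17 252] [207.5 242.5]
[    0   251   640   149 47499] [321.9 354.2]
[241 256  19  16 236] [250.3 263.5]
```

View pics/d.png

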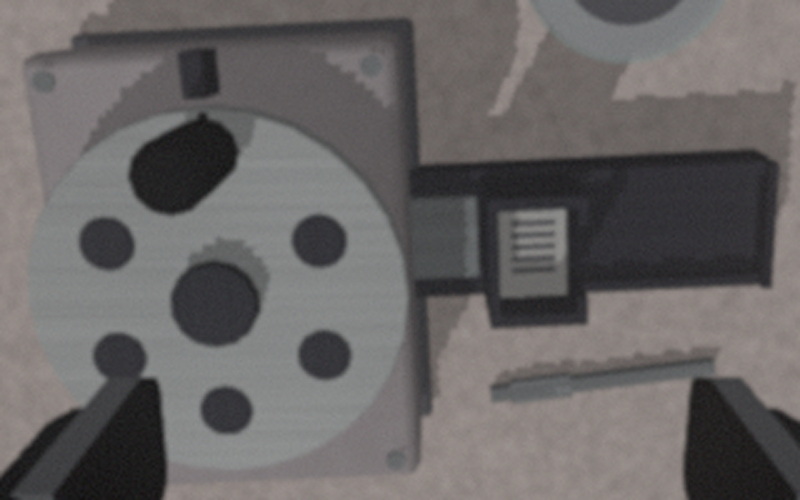

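Run:
```python
from m import *
R=lambda u,v,z:ray('wrist',u,v,z,s)[:2]
H=np.array([R(*p,.097) for p in((202.4,196.9),(287.3,195.9),(289.5,241.5),(207.7,242.5),(250.3,263.5))])
A=np.c_[2*H,np.ones(5)];x=np.linalg.lstsq(A,(H**2).sum(1),rcond=None)[0];c=x[:2];print('c',c,'r',np.sqrt(x[2]+c@c))
print('hub',R(245.8,220.5,.105))
print('hole ang',[round(np.degrees(np.arctan2(*(h-c)[::-1])),1) for h in H])
k=R(224,172.5,.148);print('knob',k,np.hypot(*(k-c)),np.degrees(np.arctan2(*(c-k)[::-1])))
for z in(.08,.09):
  a,b,d=R(177.2,132.8,z),R(308.4,126.4,z),R(318.8,283.6,z)
  print(z,np.degrees(np.arctan2(*(b-a)[::-1]))-90,np.degrees(np.arctan2(*(d-b)[::-1])),np.linalg.norm(b-a),np.linalg.norm(d-b),(a+d)/2)
p=R(239.4,128.9,.09);print('ptr',p,np.hypot(*(p-c)),np.degrees(np.arctan2(*(c-p)[::-1])))
a,b=R(326,167.5,.04),R(461,161,.04);print('tray',np.degrees(np.arctan2(*(b-a)[::-1]))-90)
```

```text
c [ 0.55143874 -0.03704981] r 0.04401136084181049
hub [ 0.54930135 -0.03651974]
hole ang [np.float64(-102.8), np.float64(137.1), np.float64(77.1), np.float64(-42.7), np.float64(17.3)]
knob [ 0.49993564 -0.0539691 ] 0.054210990288840556 18.185872751934788
0.08 19.180672233647726 19.370608298428554 0.11865888623996232 0.15746835385867394 [ 0.55002315 -0.0359252 ]
0.09 19.180672233647755 19.37060829842856 0.1149575619043285 0.15255644655279682 [ 0.5462394  -0.03462723]
ptr [ 0.47448523 -0.06277494] 0.08113954457865905 18.484494157639034
tray 19.231140542121764
```

Request:
{"fn": "jog_arm", "kwargs": {
  "hand": [0.085, 0.085, 0.085, 0.085, 0.085],
  "travel": [
    [0.003, -0.038, 0],
    [0.0025, -0.0385, 0],
    [0, 0, -0.04],
    [0, 0, -0.04],
    [0, 0, 0]
  ],
  "yaw": [0.026, 0.026, 0, 0, 0]
}}

```text
time_s: 2.02
position: [0.4959, -0.0494, 0.1934]
tool_rot: [[-0.944, -0.331, -0.006], [-0.331, 0.944, 0.002], [0.005, 0.004, -1.0]]
ft_force: [0.3, 0.0, -0.0]
grip_width: 0.0852
gripper_force: 0.0
```

Run:
```python
from h import *
s=env.observe();print(s['position'])
snap('wrist','e.png')
```

```text
[ 0.49586304 -0.04938315  0.1934069 ]
```

View pics/e.png

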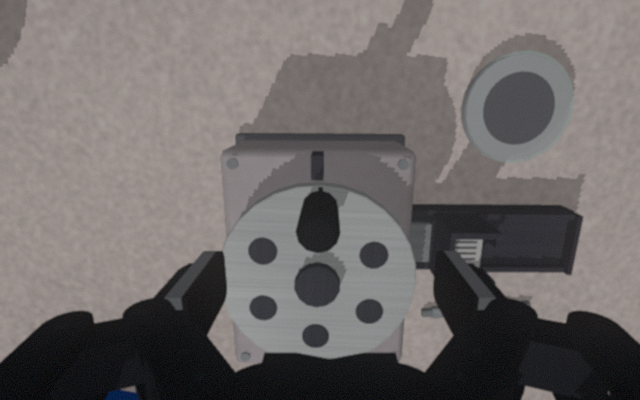

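Knob top near (318,235), hub (317,285), pointer (317,165): all in line, with the knob between the fingers.

Run:
```python
from h import *
s=env.observe();print(s['position'],s['time_s'])
g=cv2.imread('pics/e.png',0)
n,l,st,ce=cv2.connectedComponentsWithStats((g<60).astype('uint8'))
R=lambda u,v,z:ray('wrist',u,v,z,s)[:2]
H=[]
for i in range(1,n):
    if 150<st[i,4]<4000:
        z=.105 if st[i,4]>1000 else .097; p=R(*ce[i],z);print(st[i],ce[i].round(1),p.round(4)); 
        if st[i,4]<700 and 200<ce[i][1]<360 and 240<ce[i][0]<400:H.append(p)
H=np.array(H);A=np.c_[2*H,np.ones(len(H))];x=np.linalg.lstsq(A,(H**2).sum(1),rcond=None)[0];c=x[:2];print('c',c,np.sqrt(x[2]+c@c))
print([round(np.degrees(np.arctan2(*(h-c)[::-1])),1) for h in H])
z=.085;a,b=R(232,163,z),R(403.5,162.5,z);print(np.degrees(np.arctan2(*(b-a)[::-1]))-90)
p=R(317,155,.095);print('ptr',p,np.degrees(np.arctan2(*(c-p)[::-1])));print(R(318,236,.148))
```

```text
[ 0.49693069 -0.04971574  0.19539885] 2.075
[312 151  11  29 310] [317. 165.] [ 0.4756 -0.0659]
[ 297  188   42   64 2054] [318.4 221.9] [ 0.5094 -0.0532]
[250 239  26  24 396] [263.2 250.4] [ 0.5445 -0.0818]
[361 243  26  24 492] [373.5 254.5] [ 0.5222 -0.0086]
[ 296  263   44   43 1451] [317.  283.7] [ 0.5522 -0.0396]
[251 297  25  22 379] [263.4 307.4] [ 0.5876 -0.069 ]
[357 300  25  23 429] [368.9 310.8] [0.5649 0.0044]
[303 325  25  22 407] [315.2 335.4] [ 0.5975 -0.0258]
c [ 0.55498153 -0.03876088] 0.04440592278685757
[np.float64(-103.6), np.float64(137.4), np.float64(-42.9), np.float64(77.1), np.float64(16.9)]
19.480818645858108
ptr [ 0.46971701 -0.06798762] 18.920554659814677
[ 0.50204748 -0.05453893]
```

Request:
{"fn": "jog_arm", "kwargs": {
  "hand": [0.085, 0.085, 0.085, 0.085, 0.085],
  "travel": [
    [0.001, 0, -0.033],
    [0, 0, -0.033],
    [0, 0, 0],
    [0, 0, 0],
    [0, 0, 0]
  ],
  "yaw": [0, 0, 0, 0, 0]
}}

```text
time_s: 2.7
position: [0.4989, -0.0503, 0.131]
tool_rot: [[-0.944, -0.331, 0.003], [-0.331, 0.944, -0.001], [-0.002, -0.002, -1.0]]
ft_force: [-0.2, 0.4, 0.1]
grip_width: 0.085
gripper_force: 0.0
```

Request:
{"fn": "jog_arm", "kwargs": {
  "hand": [0.085, 0.02, 0.02, 0.02, 0.02],
  "travel": [
    [0.001, -0.003, -0.002],
    [0, 0, 0],
    [0, 0, 0],
    [0, 0, 0],
    [0, 0, 0]
  ],
  "yaw": [0, 0, 0, 0, 0],
  "grip_force": 40
}}

```text
time_s: 3.32
position: [0.4992, -0.0532, 0.1276]
tool_rot: [[-0.944, -0.331, 0.0], [-0.331, 0.944, -0.0], [-0.0, -0.0, -1.0]]
ft_force: [-0.8, -0.9, 1.8]
grip_width: 0.0227
gripper_force: 39.1
```

Run:
```python
import numpy as np
c=np.array([.5515,-.0375])
t=np.radians(180+17.2+15*np.arange(0,26));P=.055*np.c_[np.cos(t),np.sin(t)]
print((np.diff(P,axis=0)*1e3).round(1).tolist())
```

```text
[[6.0, -13.0], [9.2, -11.0], [11.7, -8.3], [13.5, -5.0], [14.3, -1.3], [14.2, 2.4], [13.0, 6.0], [11.0, 9.2], [8.3, 11.7], [5.0, 13.5], [1.3, 14.3], [-2.4, 14.2], [-6.0, 13.0], [-9.2, 11.0], [-11.7, 8.3], [-13.5, 5.0], [-14.3, 1.3], [-14.2, -2.4], [-13.0, -6.0], [-11.0, -9.2], [-8.3, -11.7], [-5.0, -13.5], [-1.3, -14.3], [2.4, -14.2], [6.0, -13.0]]
```

Request:
{"fn": "jog_arm", "kwargs": {
  "hand": [0.02, 0.02, 0.02, 0.02, 0.02],
  "travel": [
    [0.006, -0.013, 0],
    [0.0092, -0.011, 0],
    [0.0117, -0.0083, 0],
    [0.0135, -0.005, 0],
    [0, 0, 0]
  ],
  "yaw": [0, 0, 0, 0, 0]
}}

```text
time_s: 3.95
position: [0.5407, -0.0922, 0.1276]
tool_rot: [[-0.944, -0.33, 0.002], [-0.33, 0.944, -0.003], [-0.001, -0.003, -1.0]]
ft_force: [0.6, -7.8, 1.7]
grip_width: 0.0229
gripper_force: 39.6
```

Request:
{"fn": "jog_arm", "kwargs": {
  "hand": [0.02, 0.02, 0.02, 0.02, 0.02],
  "travel": [
    [0.0143, -0.0013, 0],
    [0.0142, 0.0024, 0],
    [0.013, 0.006, 0],
    [0.011, 0.0092, 0],
    [0, 0, 0]
  ],
  "yaw": [0, 0, 0, 0, 0]
}}

```text
time_s: 4.58
position: [0.5937, -0.0745, 0.1276]
tool_rot: [[-0.944, -0.331, 0.004], [-0.331, 0.944, -0.001], [-0.004, -0.003, -1.0]]
ft_force: [6.8, -3.7, -0.4]
grip_width: 0.0228
gripper_force: 39.5
```

Request:
{"fn": "jog_arm", "kwargs": {
  "hand": [0.02, 0.02, 0.02, 0.02, 0.02],
  "travel": [
    [0.0083, 0.0117, 0],
    [0.005, 0.0135, 0],
    [0.0013, 0.0143, 0],
    [-0.0024, 0.0142, 0],
    [0, 0, 0]
  ],
  "yaw": [0, 0, 0, 0, 0]
}}

```text
time_s: 5.2
position: [0.6035, -0.0187, 0.1275]
tool_rot: [[-0.943, -0.332, -0.001], [-0.332, 0.943, 0.002], [0.0, 0.002, -1.0]]
ft_force: [-0.6, 2.6, 6.3]
grip_width: 0.0231
gripper_force: 40.0
```

Request:
{"fn": "jog_arm", "kwargs": {
  "hand": [0.02, 0.02, 0.02, 0.02, 0.02],
  "travel": [
    [-0.006, 0.013, 0],
    [-0.0092, 0.011, 0],
    [-0.0117, 0.0083, 0],
    [-0.0135, 0.005, 0],
    [0, 0, 0]
  ],
  "yaw": [0, 0, 0, 0, 0]
}}

```text
time_s: 5.82
position: [0.5622, 0.0158, 0.1275]
tool_rot: [[-0.944, -0.331, -0.002], [-0.331, 0.944, -0.003], [0.003, -0.002, -1.0]]
ft_force: [-4.3, -10.4, 5.9]
grip_width: 0.0231
gripper_force: 40.3
```

Run:
```python
from h import *
s=env.observe();print(s['position'],s['ft_force']);snap('side','f.png')
```

```text
[0.56215347 0.01578316 0.12750827] [ -4.27925815 -10.41475778   5.85898576]
```

View pics/f.png

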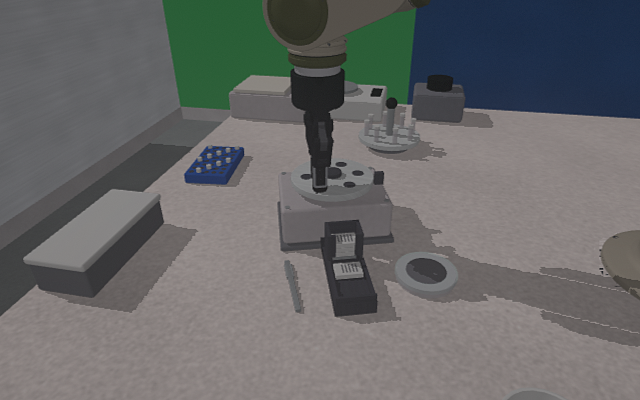

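The lowest cassette is on the tray at (348,270), and the knob is still held.

Request:
{"fn": "jog_arm", "kwargs": {
  "hand": [0.02, 0.02, 0.02, 0.02, 0.02],
  "travel": [
    [-0.0143, 0.0013, 0],
    [-0.0142, -0.0024, 0],
    [-0.013, -0.006, 0],
    [-0.011, -0.0092, 0],
    [0, 0, 0]
  ],
  "yaw": [0, 0, 0, 0, 0]
}}

```text
time_s: 6.5
position: [0.512, -0.0008, 0.1276]
tool_rot: [[-0.944, -0.33, 0.004], [-0.33, 0.944, -0.003], [-0.002, -0.004, -1.0]]
ft_force: [5.9, -9.0, -0.6]
grip_width: 0.023
gripper_force: 40.1
```

Request:
{"fn": "jog_arm", "kwargs": {
  "hand": [0.02, 0.02, 0.02, 0.02, 0.02],
  "travel": [
    [-0.0083, -0.0117, 0],
    [-0.005, -0.0135, 0],
    [-0.0013, -0.0143, 0],
    [0, 0, 0],
    [0, 0, 0]
  ],
  "yaw": [0, 0, 0, 0, 0]
}}

```text
time_s: 7.12
position: [0.4971, -0.0387, 0.1276]
tool_rot: [[-0.944, -0.331, 0.002], [-0.331, 0.944, -0.001], [-0.001, -0.001, -1.0]]
ft_force: [5.1, -2.3, 2.9]
grip_width: 0.023
gripper_force: 40.7
```

Run:
```python
from h import *
P=np.array([[.4992,-.0532],[.5407,-.0922],[.5937,-.0745],[.6035,-.0187],[.5622,.0158]])
s=env.observe();print(s['position'],s['ft_force'])
P=np.r_[P,[s['position'][:2]]]
A=np.c_[2*P,np.ones(len(P))];x=np.linalg.lstsq(A,(P**2).sum(1),rcond=None)[0];c=x[:2];print('c',c,np.sqrt(x[2]+c@c))
print(np.degrees(np.arctan2(*(c-P).T[::-1])))
```

```text
[ 0.49714951 -0.03871487  0.12756369] [ 5.07609147 -2.29440428  2.85817055]
c [ 0.55216746 -0.03835957] 0.05502985265706801
[  15.65181641   77.97625483  138.9711407  -159.04393174 -100.49453523
    0.37000975]
```

Request:
{"fn": "jog_arm", "kwargs": {
  "hand": [0.02, 0.02, 0.02, 0.02, 0.02],
  "travel": [
    [0.0005, -0.007, 0],
    [0.0014, -0.007, 0],
    [0.001, -0.003, 0],
    [0, 0, 0],
    [0, 0, 0]
  ],
  "yaw": [0, 0, 0, 0, 0]
}}

```text
time_s: 7.75
position: [0.4998, -0.0554, 0.1275]
tool_rot: [[-0.944, -0.331, 0.001], [-0.331, 0.944, 0.0], [-0.001, 0.0, -1.0]]
ft_force: [3.3, 1.7, 5.6]
grip_width: 0.0227
gripper_force: 40.9
```

Run:
```python
from h import *
s=env.observe();print(s['position'],s['ft_force']);im=snap('wrist','g.png')
```

```text
[ 0.49976577 -0.05538281  0.12752456] [3.25049537 1.65862974 5.58528458]
```

View pics/g.png

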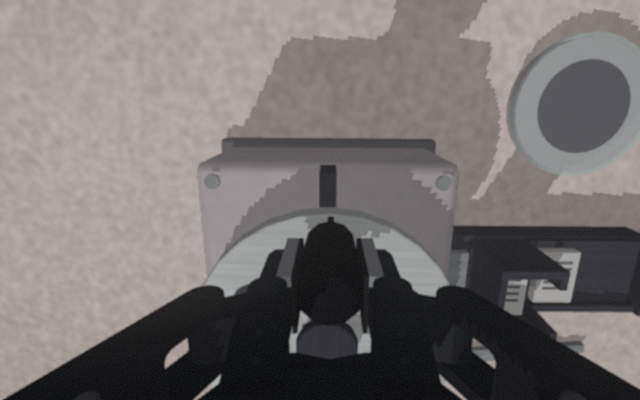

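Pointer is centred at u≈328 (screw midpoint 327), and the knob mark is at (330.5,219). The knob is about 1.3 mm short of home, so I nudge it, then check.

Request:
{"fn": "jog_arm", "kwargs": {
  "hand": [0.02, 0.02, 0.02, 0.02, 0.02],
  "travel": [
    [0.0004, -0.0012, 0],
    [0, 0, 0],
    [0, 0, 0],
    [0, 0, 0],
    [0, 0, 0]
  ],
  "yaw": [0, 0, 0, 0, 0]
}}

```text
time_s: 8.43
position: [0.5001, -0.0564, 0.1275]
tool_rot: [[-0.944, -0.331, 0.0], [-0.331, 0.944, 0.001], [-0.001, 0.001, -1.0]]
ft_force: [2.9, 3.1, 6.1]
grip_width: 0.0228
gripper_force: 40.9
```

Request:
{"fn": "jog_arm", "kwargs": {
  "hand": [0.03, 0.045, 0.085, 0.085, 0.085],
  "travel": [
    [0, 0, 0],
    [0, 0, 0],
    [0, 0, 0],
    [0, 0, 0],
    [0, 0, 0]
  ],
  "yaw": [0, 0, 0, 0, 0]
}}

```text
time_s: 9.05
position: [0.5, -0.0572, 0.1273]
tool_rot: [[-0.944, -0.331, -0.0], [-0.331, 0.944, 0.0], [0.0, 0.0, -1.0]]
ft_force: [-0.5, 0.7, 0.0]
grip_width: 0.0853
gripper_force: 0.0
```

Request:
{"fn": "jog_arm", "kwargs": {
  "hand": [0.085, 0.085, 0.085, 0.085, 0.085],
  "travel": [
    [0, 0, 0.03],
    [0, 0, 0.04],
    [0, 0, 0.05],
    [0, 0, 0],
    [0, 0, 0]
  ],
  "yaw": [0, 0, 0, 0, 0]
}}

```text
time_s: 9.68
position: [0.4997, -0.057, 0.2467]
tool_rot: [[-0.944, -0.331, -0.001], [-0.331, 0.944, 0.0], [0.001, 0.001, -1.0]]
ft_force: [0.3, -0.4, -0.3]
grip_width: 0.0849
gripper_force: 0.0
```

Run:
```python
from h import *
s=env.observe();print(s['position'],s['time_s'])
im=snap('wrist','i.png');g=cv2.cvtColor(im,cv2.COLOR_RGB2GRAY)
n,l,st,ce=cv2.connectedComponentsWithStats((g<60).astype('uint8'))
R=lambda u,v,z:ray('wrist',u,v,z,s)[:2]
H=[]
for i in range(1,n):
    if 120<st[i,4]<4000:
        p=R(*ce[i],.097);print(st[i],ce[i].round(1),p.round(4))
        if abs(np.hypot(*(p-[.552,-.038]))-.044)<.006:H.append(p)
H=np.array(H);A=np.c_[2*H,np.ones(len(H))];x=np.linalg.lstsq(A,(H**2).sum(1),rcond=None)[0];c=x[:2];print('c',c,np.sqrt(x[2]+c@c))
print([round(np.degrees(np.arctan2(*(h-c)[::-1])),1) for h in H])
```

```text
[ 0.4996913  -0.05703906  0.24669406] 9.675
[303 128  99   7 292] [354.5 129.6] [ 0.4519 -0.0535]
[326 140   9  23 187] [330.2 151.3] [ 0.474  -0.0656]
[ 314  170   33   48 1189] [330.3 195. ] [ 0.5077 -0.0538]
[274 214  21  20 323] [284.1 223.5] [ 0.5435 -0.0819]
[365 215  22  20 340] [375.7 224.3] [ 0.519  -0.0097]
[312 233  36  35 978] [329.6 249.9] [ 0.5535 -0.0383]
[276 263  20  18 284] [285.3 271.5] [ 0.5853 -0.0678]
[364 263  20  19 293] [373.3 272.3] [0.5608 0.0044]
[319 286  20  18 274] [329.  294.5] [ 0.5939 -0.0247]
c [ 0.55120853 -0.03908179] 0.044545694217008394
[np.float64(-161.3), np.float64(-100.2), np.float64(137.6), np.float64(-40.1), np.float64(77.6), np.float64(18.6)]
```

View pics/i.png

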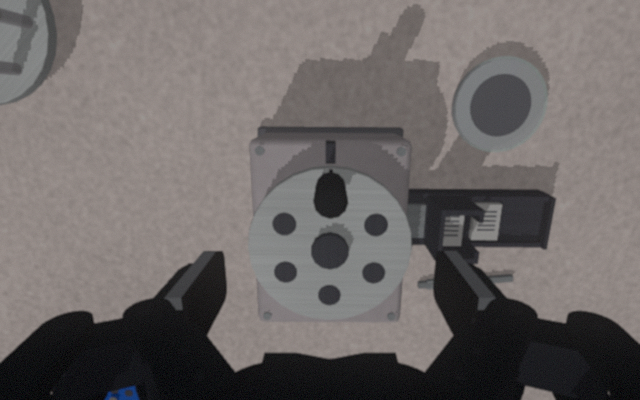

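The knob stands in line with the pointer: pointer u=330.2, knob 330.3, hub 329.6. The holes put it within about 0.5° of home, and the cassette is on the tray at (487,220).

```bash
python3 -c "
from rig import env
print(env.close_job())"
```

```text
the job is handed in; nothing more can be done
None
```

I turned the flywheel one full revolution anticlockwise, which pushed one cassette onto the tray; the knob is back at the pointer to within about 0.5° by my last camera measurement, released with the arm clear, and the job is handed in.

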